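# Bring the lime sippy cup round to the front of the carousel and close its spout flap

## Task

The lime sippy cup has been left round at the side or back of the carousel with its spout flap open. Turn the carousel by pushing its rim with a fingertip until the lime cup stands straight at the front, towards the robot's side of the shelf, then push its flap fully shut and move clear. Nothing is to be gripped or lifted: do not touch the lime cup until it is at the front, and leave the other things on the carousel and the shelf alone.

Things in the scene. Friction and masses are not known exactly. Their poses are not given: they have to be found in the camera images.
- stand: black round foot of the carousel, 210 mm across, fixed to the shelf and mostly hidden below the tray. Its origin is on the turning axis at the height of the shelf (z = 0). The front is the side of the shelf on which the robot stands, the -x direction.
- front_spot (a point): point of the fixed stand over which the centre of the lime cup must come: 72 mm from the turning axis straight towards the front (-x), at the height of the tray floor (24 mm above the shelf). It does not turn.
- carousel: pale bamboo turntable tray, 300 mm across, turning freely either way without end about the vertical axis through its origin (origin on the axis, at shelf height). Tray floor 24 mm above the shelf, underside 16 mm. At zero yaw of this frame the lime cup's place (-x of this frame) is at the front. A greased bearing: light to turn (about 0.1 N m, 0.6 to 1 N at the rim), and it stops almost at once when no longer pushed.
- rim: darker wooden rim, part of the turning tray and with the same frame: a raised edge of 310 mm outer diameter from 16 to 40 mm above the shelf, with eight finger grips sticking out of it, each 18 mm wide, rounded, reaching to 175 mm from the axis, from 17 to 39 mm above the shelf. The grips stand 45 degrees apart, the first at 22.5 degrees from this frame's x axis, with free gaps of about 100 mm between them for a fingertip, which can push a grip sideways to turn the carousel.
- lime_place (a point): the lime cup's place on the tray floor: 72 mm from the axis along -x of the tray's frame. It turns with the tray.
- lime: lime-green sippy cup standing loose on the tray with its spout outwards, about 150 to 250 g. Origin at the centre of its underside, z up; the spout points along its own -x (within about 9 degrees of straight outwards). Body 64 mm across, lid 68 mm across and 104 mm high (above the underside), short white spout to 117 mm, 18 mm in front (-x) of the cup's axis. The flap's hinge runs along the cup's y, 8 mm behind (+x) the axis, 122 mm above the underside.
- lime_flap (a joint): angle of the lime cup's flap: 0 is fully shut over the spout, growing as it opens up and back; about 1.57 is upright, its stop is at 1.95. It stays where it is left: a push of about 0.1 N at its end moves it, at any angle, all the way to shut. The flap is a lime-green plate 42 mm long from the hinge, 26 mm wide and 4 mm thick; shut, it lies level with its upper face 126 mm above the cup's underside.
- lime_flap_tip (a point): middle of the free end of the lime cup's flap, 42 mm from the hinge.
- sky: sky-blue sippy cup of the same shape, flap shut (126 mm high), standing loose on the tray. To be left alone. Origin at the centre of its underside.
- egg_cup: white ceramic egg cup, 49 mm across, 62 mm high, loose on the tray, to be left alone. Origin at the centre of its underside.
- jar: small amber glass jar with orange lid, 54 mm across, 78 mm high, loose on the tray, to be left alone. Origin at the centre of its underside.
- dispenser: white push dispenser bottle standing empty on the shelf beside the carousel, 64 mm across, 190 mm high, to be left alone. Origin at the centre of its underside.
- spoon: wooden spoon, 253 mm long, lying on the shelf along its own x, to be left alone. Origin near the middle of its length, on the underside.
- mug: blue ceramic mug, 80 mm across, 92 mm high, on the shelf, to be left alone. Origin at the centre of its underside.
- bowl: yellow child's bowl, 124 mm across, 50 mm high, on the shelf, to be left alone. Origin at the centre of its underside.
There are look-alikes about, which are no part of the job. What is meant by the lime is not orange, purple or red, and is the larger of those in its own colour.

How it is judged:
By the outcome, as a careful person would: the job done as asked, in the order asked, and still so for the second after the job is handed in, with the robot touching nothing.
It also fails if it takes over 64 s, if anything falls off the work surface, if the arm or the gripper's body presses on something with over 40 N, if the wrist force passes 120 N, or if a joint passes its speed limit or range.

## Robot

A 7-joint arm with a two-finger parallel gripper is mounted at the origin on the work surface. World frame = base frame: x ahead of the robot, y to its left, z up, the work surface at z = 0. Lengths are in m, angles in rad, forces in N, time in s.
With the tool pointing down it reaches from about 0.35 to 0.9 m from the base axis. Payload 7.2 kg.
Tool frame: the origin (TCP) lies at the very end of the fingers, on their centre line; the grasp point (between the pads) lies 19 mm behind it; x points along the fingers, z is the direction in which the jaws open and shut, and the axes are right-handed (so a half turn about x gives the same grasp; the last joint's range is limited). The gripper opens to 88 mm and grips with 3 to 60 N. Pads are 20 mm wide; open, the fingers measure 115 mm over their backs; the gripper's body (75 mm by 178 mm) begins 61 mm behind the grasp point.
Start: joints at [1.149, 0.411, -0.013, 1.596, 0.006, 1.134, -0.082], TCP at [0.217, -0.586, 0.223] pointing down, gripper open.
Joint ranges: [-2.95, 2.95], [-0.29, 1.99], [-1.47, 1.44], [0.14, 2.54], [-1.03, 4.17], [0.13, 1.85], [-2.86, 2.86]. Speed limits (rad/s): [2.39, 2.39, 3.01, 3.01, 3.14, 3.14, 3.14].

## Interface

Orientations are given as a rotation vector (axis times angle).
In Python, from cell import r gives the robot as it stands. The module is installed in compiled form; this text tells all that it offers.
- The arm moves only by the tool move_arm, never from a script. Its argument "plan" is a list of rows, each a list of 2 entries, a list of its own where there are three numbers: the shift along the tool's x, y, z in cm, then the turn, a rotation vector about the tool's x, y, z in degrees. In form: [[[dx, dy, dz], [wx, wy, wz]], ...]. A call has 1 to 5 rows; each row is the pose to reach, as a shift and turn from the pose measured when the call began, along the tool's axes at that moment; what a row does not reach only later rows make up. A row lasts 1/12 s, in which the tool goes at most 41.7 mm and 7.16 degrees, less where a joint would pass 70% of its speed; a pose out of reach is approached as far as the arm can. A call with a gripper value outside its range is refused whole. "jaw" is the opening in per cent of the stroke, from 0 (shut) to 100 (fully open), set as the call begins (left out, the last holds). The fingers move at their own pace and stop on an object; "force" is the grip in N (left out, the last holds). Time passes only in rows, so rows that repeat a pose let the fingers close. It gives the time, the measured TCP pose, the force and the opening at its end, in the units of the state.
- r.get_state(): the state, without advancing time (a new reading comes with each control period).
- r.camera(name): name is "side" or "top" or "wrist"; returns a dict with "pixels" (480x640x3 uint8, red, green, blue), "fx", "fy", "cx", "cy" (pixels), "R" (3x3) and "t" (3): a world point X has camera coordinates R X + t; the wrist camera has in their place "mount" (4x4, takes a point from camera to tool coordinates, whose origin is the TCP and whose axes are the tool frame's). Camera axes: x right, y down, z forward; pixel columns grow to the right and rows downward; lengths in m; the calibration is good to about 2 mm. A picture is of the moment at which its call begins: read the wrist's pose just before it. There is no depth.
- r.sign_off(): hands the job in, once; it reports no verdict.
Trained networks look in the newest picture that a camera, given by its name, has taken for a name from the list of things; names that differ only in an ending like _2 or _b are one class to them, and where a whole thing is asked for, a point or a joint stands for the part that bears it (a point fixed in the world has none). Each returns a list of dicts, best first, with "conf" (0 to 1); they miss things now and then, are a little off and sometimes report something else, mostly with a low value. They report only what shows in the picture. A call takes as long as a camera call. They do not tell look-alikes from the thing itself.
- r.boxes_of(label, camera): "box" ([left, top, right, bottom] in pixels, round what is visible of it).
The state is a dict: "clock": time; "joint_pos": joint angles; "qd": joint speeds; "tau": joint torques, N m; "position": TCP position; "orientation": TCP orientation; "contact_force": force on the tool from outside, world axes, zero at the start; "ft_torque": the same for the moment, N m; "opening": finger opening in m.
Only numpy, scipy, OpenCV 4.12 (cv2) and the standard library are available. Lean on these libraries where they do the work, as an engineer would, in place of code of your own. Each camera call takes 0.05 s, during which the arm holds its last target. There are 200 camera calls.

## Working session

There is one attempt and no reset: what is moved stays moved. The work goes in short steps, Python scripts to look and compute and a tool call to move; the robot and the scene stay as the last step left them, time stands still between calls to the robot, and variables do not carry over. Pictures are saved under pics/ and viewed, about 8 in all and at most 12, crops included, and the job is handed in when it is done.

Besides the shell and the picture viewer there is one more tool, called as name([rows], argument=value, ...), one row to a line, values as JSON. move_arm: Moves the arm, as the interface text tells. Its arguments: {"type":"object","properties":{"plan":{"type":"array","items":{"type":"array"}},"jaw":{"type":"number"},"force":{"type":"number"}},"required":["plan"]}

```bash
mkdir -p pics; cat > h.py <<'E'
from cell import r
import numpy as np, cv2
from scipy.spatial.transform import Rotation as Ro
def cam(n,f=None):
    s=r.get_state(); c=r.camera(n)
    if n=="wrist":
        T=np.eye(4);T[:3,:3]=Ro.from_rotvec(s["orientation"]).as_matrix();T[:3,3]=s["position"]
        M=np.linalg.inv(T@np.array(c["mount"])); c["R"],c["t"]=M[:3,:3],M[:3,3]
    c["R"]=np.array(c["R"]);c["t"]=np.array(c["t"])
    if f: cv2.imwrite("pics/"+f,c["pixels"][:,:,::-1])
    return c
def proj(c,X):
    p=c["R"]@np.array(X,float)+c["t"]; return np.array([c["fx"]*p[0]/p[2]+c["cx"],c["fy"]*p[1]/p[2]+c["cy"]])
def ray(c,u,v,z):
    d=c["R"].T@np.array([(u-c["cx"])/c["fx"],(v-c["cy"])/c["fy"],1]);o=-c["R"].T@c["t"]
    return o+d*(z-o[2])/d[2]
E
python3 - <<'E'
from h import *
a=cam("top","top1.png");b=cam("side","side1.png")
for n,c in(("top",a),("side",b)):
    print(n,"pos",(-c["R"].T@c["t"]).round(3),"fwd",c["R"][2].round(2),c["fx"])
    for l in["stand","carousel","rim","lime","lime_flap","sky","egg_cup","jar","dispenser","spoon","mug","bowl"]:
        print(l,[(np.round(d["box"]).astype(int).tolist(),round(d["conf"],2)) for d in r.boxes_of(l,n)[:3]])
s=r.get_state();print(s["clock"],s["position"],Ro.from_rotvec(s["orientation"]).as_matrix().round(3))
E
```

```text
top pos [ 0.371 -0.011  1.351] fwd [ 0.15  0.01 -0.99] 528.9509900532734
stand []
carousel [([224, 152, 359, 286], 0.88)]
rim [([219, 151, 355, 284], 0.83)]
lime [([396, 240, 418, 266], 0.92), ([236, 316, 272, 347], 0.89), ([397, 189, 418, 214], 0.71)]
lime_flap [([297, 178, 308, 189], 0.61), ([406, 192, 422, 199], 0.55), ([234, 324, 259, 332], 0.55)]
sky [([298, 214, 328, 245], 0.7)]
egg_cup [([252, 189, 272, 214], 0.77)]
jar [([266, 229, 284, 249], 0.97)]
dispenser [([124, 310, 169, 346], 0.6)]
spoon [([476, 294, 492, 393], 0.93)]
mug [([114, 210, 165, 247], 0.65)]
bowl [([470, 211, 520, 259], 0.67), ([115, 212, 165, 249], 0.24)]
side pos [0.393 1.056 0.779] fwd [ 0.13 -0.84 -0.53] 497.5207037679809
stand [([268, 270, 290, 303], 0.41)]
carousel [([232, 245, 367, 326], 0.69)]
rim [([233, 246, 366, 330], 0.71), ([308, 225, 336, 275], 0.67)]
lime [([304, 205, 318, 234], 0.89), ([268, 217, 293, 275], 0.84), ([399, 281, 427, 335], 0.71)]
lime_flap [([278, 212, 282, 233], 0.71), ([404, 280, 422, 295], 0.71), ([270, 186, 280, 192], 0.48)]
sky [([308, 225, 334, 275], 0.9)]
egg_cup [([264, 269, 289, 305], 0.66)]
jar []
dispenser [([379, 329, 427, 423], 0.67)]
spoon [([388, 206, 464, 220], 0.66)]
mug [([250, 349, 296, 420], 0.74)]
bowl [([253, 350, 296, 424], 0.67), ([330, 185, 368, 207], 0.57)]
1.3 [ 0.21653361 -0.58630111  0.2226503 ] [[ 0.     0.938  0.346]
 [-0.     0.346 -0.938]
 [-1.    -0.     0.   ]]
```

```bash
python3 - <<'E'
import cv2
a=cv2.imread("pics/top1.png")[120:420,100:520];a=cv2.resize(a,None,fx=1.9,fy=1.9,interpolation=cv2.INTER_CUBIC)
b=cv2.imread("pics/side1.png")[170:440,220:480];b=cv2.resize(b,None,fx=2.2,fy=2.2,interpolation=cv2.INTER_CUBIC)
cv2.imwrite("pics/t1.png",a);cv2.imwrite("pics/s1.png",b)
E
```

```text
(no output)
```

View pics/t1.png

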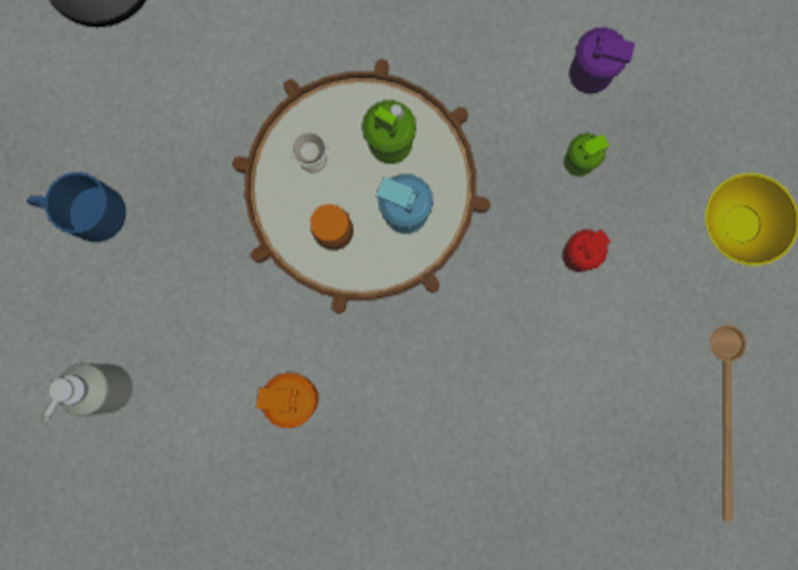

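View pics/s1.png

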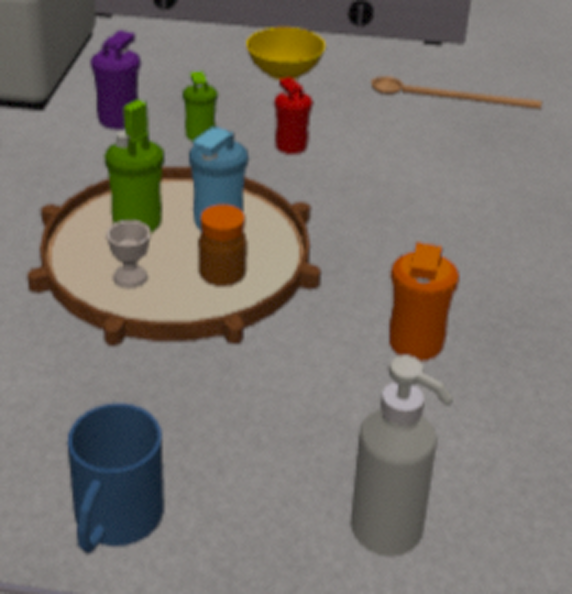

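The top view shows the lime cup at the back-right of the tray (crop 388,127), its flap upright. An orange look-alike stands in front-left (288,400), and the small lime cup is off the tray. Next I fit the axis and yaw from the grip tips.

```bash
cat >> h.py <<'E'
def fit(c,pts):
    from scipy.optimize import least_squares
    P=np.array([ray(c,u,v,.033)[:2] for u,v in pts]); ctr=P.mean(0)
    a=np.arctan2(*(P-ctr).T[::-1]); ph=np.angle(np.exp(8j*a).mean())/8
    return P,ctr,np.degrees(a),np.degrees(ph)
E
python3 - <<'E'
from h import *
c=cam("top")
t=np.array([(382,64),(462,114),(486,205),(433,287),(338,309),(255,257),(236,163),(289,84)])/1.9+[100,120]
P,ctr,a,ph=fit(c,t);print(ctr,np.linalg.norm(P-ctr,axis=1).round(4),a.round(1),ph)
for n,uv,z in(("lime lid",(389,128),.128),("sky lid",(405,200),.128),("egg",(309,149),.086),("jar",(330,224),.1),("orange",(288,398),.104),("disp",(68,390),.19),("disptip",(47,417),.18),("mug",(78,203),.092)):
    q=ray(c,*(np.array(uv)/1.9+[100,120]),z)[:2];d=q-ctr;print(n,q.round(3),np.hypot(*d).round(3),np.degrees(np.arctan2(d[1],d[0])).round(1))
E
```

```text
[0.62369803 0.05207538] [0.1686 0.1672 0.17   0.1681 0.1687 0.1693 0.1691 0.1692] [ -10.9  -56.  -100.7 -145.9  169.4  124.1   79.    34. ] -10.872819965642869
lime lid [0.676 0.01 ] 0.067 -38.4
sky lid [ 0.585 -0.008] 0.072 -123.2
egg [0.661 0.115] 0.073 59.2
jar [0.561 0.087] 0.072 150.7
orange [0.346 0.14 ] 0.292 162.4
disp [0.361 0.382] 0.422 128.6
disptip [0.331 0.408] 0.461 129.4
mug [0.595 0.409] 0.358 94.5
```

```bash
python3 - <<'E'
from h import *
c=cam("top");A=np.array([.6237,.0521])
for n,uv,z in(("purple",(600,54),.12),("slime",(585,150),.08),("red",(583,250),.08),("slime flap",(605,140),.09),("red low",(578,262),.03),("purple low",(590,82),.03),("orange low",(290,405),.03)):
    q=ray(c,*(np.array(uv)/1.9+[100,120]),z)[:2];d=q-A;print(n,q.round(3),np.hypot(*d).round(3),np.degrees(np.arctan2(d[1],d[0])).round(1))
s=cam("side")
for n,X in(("slime",(.645,-.17)),("red",(.56,-.17))):
  for z in(0,.08,.1,.12):print(n,z,proj(s,X+(z,)))
E
```

```text
purple [ 0.769 -0.259] 0.343 -65.0
slime [ 0.654 -0.241] 0.295 -84.2
red [ 0.524 -0.233] 0.302 -109.3
slime flap [ 0.664 -0.266] 0.32 -82.8
red low [ 0.514 -0.234] 0.307 -111.0
purple low [ 0.759 -0.261] 0.341 -66.7
orange low [0.335 0.147] 0.304 161.9
slime 0 [309.73100806 244.46850803]
slime 0.08 [309.56297144 220.85389261]
slime 0.1 [309.51940641 214.73158809]
slime 0.12 [309.47519117 208.51790722]
red 0 [338.11514936 247.34585566]
red 0.08 [338.78714868 223.63164789]
red 0.1 [338.96141971 217.48179125]
red 0.12 [339.13831244 211.23941761]
```

```bash
cat >> h.py <<'E'
def Rj(j): # tool down, jaw (tool z) at world angle j deg
    j=np.radians(j);z=np.array([np.cos(j),np.sin(j),0]);x=np.array([0,0,-1.]);return np.c_[x,np.cross(z,x),z]
def now():
    s=r.get_state();return np.array(s["position"]),Ro.from_rotvec(s["orientation"]).as_matrix(),s
def rel(P0,R0,P,R): return (R0.T@(np.array(P)-P0)*100).round(2).tolist(),np.degrees(Ro.from_matrix(R0.T@R).as_rotvec()).round(1).tolist()
def plan(poses,per=5,start=None):
    P0,R0,_=now()
    for i in range(0,len(poses),per):
        ch=poses[i:i+per]; print([list(rel(P0,R0,p,R)) for p,R in ch]); P0,R0=np.array(ch[-1][0]),ch[-1][1]
A=np.array([.6237,.0521])
def rim(a,rad=.170,z=.022): 
    t=np.radians(a);return (np.r_[A+rad*np.array([np.cos(t),np.sin(t)]),z],Rj(a+90))
E
python3 - <<'E'
from h import *
P0,R0,_=now();T=rim(-35,z=.223)
j0=np.degrees(np.arctan2(R0[1,2],R0[0,2]))
N=20
plan([(P0+(T[0]-P0)*i/N,Rj(j0+(55-j0)*i/N)) for i in range(1,N+1)])
E
```

```text
[[[-0.0, 3.5, -1.59], [-6.2, -0.0, -0.0]], [[-0.0, 7.0, -3.18], [-12.5, -0.0, -0.0]], [[-0.01, 10.5, -4.77], [-18.7, -0.0, -0.0]], [[-0.01, 14.0, -6.36], [-24.9, -0.0, -0.0]], [[-0.01, 17.5, -7.95], [-31.2, -0.0, -0.0]]]
[[[-0.0, 3.82, 0.45], [-6.2, 0.0, 0.0]], [[-0.0, 7.64, 0.9], [-12.5, 0.0, 0.0]], [[-0.01, 11.45, 1.35], [-18.7, 0.0, 0.0]], [[-0.01, 15.27, 1.81], [-24.9, 0.0, 0.0]], [[-0.01, 19.09, 2.26], [-31.2, 0.0, 0.0]]]
[[[-0.0, 3.03, 2.36], [-6.2, 0.0, 0.0]], [[-0.0, 6.06, 4.73], [-12.5, 0.0, 0.0]], [[-0.01, 9.1, 7.09], [-18.7, 0.0, 0.0]], [[-0.01, 12.13, 9.45], [-24.9, 0.0, 0.0]], [[-0.01, 15.16, 11.81], [-31.2, 0.0, 0.0]]]
[[[-0.0, 1.37, 3.59], [-6.2, 0.0, 0.0]], [[-0.0, 2.74, 7.18], [-12.5, 0.0, 0.0]], [[-0.01, 4.11, 10.77], [-18.7, 0.0, 0.0]], [[-0.01, 5.48, 14.37], [-24.9, 0.0, 0.0]], [[-0.01, 6.85, 17.96], [-31.2, 0.0, 0.0]]]
```

move_arm([
  [[0,3.5,-1.6],[-6.2,0,0]],
  [[0,7,-3.2],[-12.5,0,0]],
  [[0,10.5,-4.8],[-18.7,0,0]],
  [[0,14,-6.4],[-24.9,0,0]],
  [[0,17.5,-8],[-31.2,0,0]],
], jaw=0)

```text
clock: 1.87
position: [0.354, -0.4493, 0.2229]
orientation: [0.522, 1.507, -0.523]
contact_force: [0.8, -1.8, 0.6]
opening: 0.0579
```

move_arm([
  [[0,3.8,0.5],[-6.2,0,0]],
  [[0,7.6,0.9],[-12.5,0,0]],
  [[0,11.5,1.4],[-18.7,0,0]],
  [[0,15.3,1.8],[-24.9,0,0]],
  [[0,19.1,2.3],[-31.2,0,0]],
])

```text
clock: 2.28
position: [0.4913, -0.312, 0.2232]
orientation: [0.092, 1.568, -0.093]
contact_force: [0.3, -0.5, 0.4]
opening: 0.0245
```

move_arm([
  [[0,3,2.4],[-6.2,0,0]],
  [[0,6,4.7],[-12.5,0,0]],
  [[0,9.1,7.1],[-18.7,0,0]],
  [[0,12.1,9.5],[-24.9,0,0]],
  [[0,15.2,11.8],[-31.2,0,0]],
])

```text
clock: 2.7
position: [0.6275, -0.1738, 0.2233]
orientation: [-0.339, 1.543, 0.337]
contact_force: [0.6, -0.3, 1.4]
opening: 0.0004
```

move_arm([
  [[0,1.4,3.6],[-6.2,0,0]],
  [[0,2.7,7.2],[-12.5,0,0]],
  [[0,4.1,10.8],[-18.7,0,0]],
  [[0,5.5,14.4],[-24.9,0,0]],
  [[0,6.9,18],[-31.2,0,0]],
])

```text
clock: 3.12
position: [0.7633, -0.0348, 0.2231]
orientation: [-0.766, 1.432, 0.763]
contact_force: [1.2, -0.3, 0.9]
opening: 0.0004
```

```bash
python3 - <<'E'
from h import *
P0,R0,s=now();print(P0,np.degrees(np.arctan2(R0[1,2],R0[0,2])),s["clock"],np.round(s["joint_pos"],2),s["contact_force"],s["opening"])
T=rim(-35);P=T[0];U=P.copy();U[2]=.12
plan([(U,Rj(55))]*3+[(P,Rj(55))]*4,7)
for c in(cam("wrist","w1.png"),cam("top","top2.png")):pass
E
```

```text
[ 0.7632553  -0.03483287  0.22308951] 56.17450774487663 3.1167 [ 0.29  0.73 -0.6   1.16  0.4   1.36  0.72] [ 1.18958454 -0.30641732  0.89897123] 0.00040862642887382967
[[[10.31, -0.55, -0.89], [1.2, -0.0, 0.1]], [[10.31, -0.55, -0.89], [1.2, -0.0, 0.1]], [[10.31, -0.55, -0.89], [1.2, -0.0, 0.1]], [[20.11, -0.53, -0.88], [1.2, -0.0, 0.1]], [[20.11, -0.53, -0.88], [1.2, -0.0, 0.1]], [[20.11, -0.53, -0.88], [1.2, -0.0, 0.1]], [[20.11, -0.53, -0.88], [1.2, -0.0, 0.1]]]
```

move_arm([
  [[0,-0.55,-0.9],[1.2,0,0]],
  [[4,-0.55,-0.9],[1.2,0,0]],
  [[8,-0.55,-0.9],[1.2,0,0]],
  [[12,-0.55,-0.9],[1.2,0,0]],
  [[12,-0.55,-0.9],[1.2,0,0]],
])

```text
clock: 3.63
position: [0.7582, -0.0414, 0.092]
orientation: [-0.746, 1.448, 0.759]
contact_force: [-2.2, -0.3, -1.1]
opening: 0.0002
```

```bash
python3 - <<'E'
from h import *
T=rim(-35);plan([T]*3)
cv2.imwrite("pics/w2.png",cv2.resize(np.hstack([cam("wrist")["pixels"],cam("top")["pixels"][120:360,180:500].repeat(2,0).repeat(2,1)]),(800,300))[:,:,::-1])
E
```

```text
[[[6.99, -0.71, -0.01], [0.2, -0.3, -0.7]], [[6.99, -0.71, -0.01], [0.2, -0.3, -0.7]], [[6.99, -0.71, -0.01], [0.2, -0.3, -0.7]]]
```

View pics/w2.png

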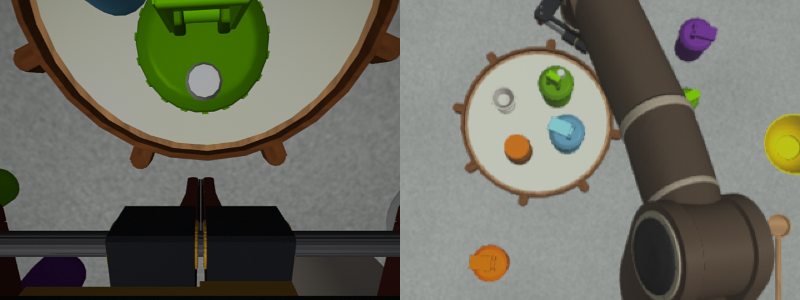

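The wrist view shows the closed fingertips centred in the gap between two grips (145,155 and 275,152), just outside the rim. The lime cup stands well clear.

move_arm([
  [[0,-0.7,0],[0,0,0]],
  [[3,-0.7,0],[0,0,-0.7]],
  [[6,-0.7,0],[0,0,-0.7]],
  [[7,-0.7,0],[0,0,-0.7]],
  [[7,-0.7,0],[0,0,-0.7]],
])

```text
clock: 4.15
position: [0.7678, -0.0446, 0.0301]
orientation: [-0.756, 1.434, 0.746]
contact_force: [0.1, -0.4, 0.3]
opening: 0.0005
```

```bash
cat >> h.py <<'E'
def polar():
    P,R,s=now();d=P[:2]-A;return np.degrees(np.arctan2(d[1],d[0])),np.hypot(*d),P[2],np.degrees(np.arctan2(R[1,2],R[0,2])),np.round(s["contact_force"],1),s["clock"]
E
python3 - <<'E'
from h import *
print(polar());plan([rim(a) for a in range(-39,-100,-4)])
E
```

```text
(np.float64(-33.87727672781622), np.float64(0.17353738245333936), np.float64(0.030138871820967486), np.float64(55.18802090111905), array([ 0.1, -0.4,  0.3]), 4.15)
[[[0.81, 0.4, -1.52], [4.2, -0.0, 0.4]], [[0.81, 0.53, -2.7], [8.2, 0.0, 0.4]], [[0.81, 0.74, -3.87], [12.2, 0.0, 0.4]], [[0.81, 1.03, -5.02], [16.2, 0.0, 0.4]], [[0.81, 1.4, -6.15], [20.2, 0.1, 0.4]]]
[[[0.0, 0.04, -1.19], [4.0, 0.0, 0.0]], [[0.0, 0.17, -2.37], [8.0, 0.0, 0.0]], [[0.0, 0.37, -3.53], [12.0, 0.0, 0.0]], [[0.0, 0.66, -4.69], [16.0, 0.0, 0.0]], [[0.0, 1.03, -5.81], [20.0, 0.0, 0.0]]]
[[[0.0, 0.04, -1.19], [4.0, 0.0, 0.0]], [[0.0, 0.17, -2.37], [8.0, 0.0, 0.0]], [[0.0, 0.37, -3.53], [12.0, 0.0, 0.0]], [[0.0, 0.66, -4.69], [16.0, 0.0, 0.0]], [[0.0, 1.03, -5.81], [20.0, 0.0, 0.0]]]
[[[0.0, 0.04, -1.19], [4.0, 0.0, 0.0]]]
```

move_arm([
  [[0.8,0.4,-1.5],[4.2,0,0]],
  [[0.8,0.5,-2.7],[8.2,0,0]],
  [[0.8,0.7,-3.9],[12.2,0,0]],
  [[0.8,1.0,-5.0],[16.2,0,0]],
  [[0.8,1.4,-6.2],[20.2,0,0]],
])

```text
clock: 4.57
position: [0.7234, -0.0879, 0.026]
orientation: [-0.48, 1.509, 0.469]
contact_force: [1.2, 0.5, -0.5]
opening: 0.0007
```

move_arm([
  [[0,0.05,-1.2],[4,0,0]],
  [[0,0.2,-2.4],[8,0,0]],
  [[0,0.4,-3.5],[12,0,0]],
  [[0,0.7,-4.7],[16,0,0]],
  [[0,1.0,-5.8],[20,0,0]],
])

```text
clock: 4.98
position: [0.6726, -0.1134, 0.0296]
orientation: [-0.204, 1.545, 0.193]
contact_force: [1.3, -0.2, 0.4]
opening: 0.0011
```

```bash
python3 - <<'E'
from h import *
p=polar();print(p);a=p[0]
plan([rim(a-4*i) for i in range(1,6)])
c=cam("wrist");t=cam("top")
cv2.imwrite("pics/w3.png",cv2.resize(np.hstack([c["pixels"],t["pixels"][120:360,180:500].repeat(2,0).repeat(2,1)]),(800,300))[:,:,::-1])
E
```

```text
(np.float64(-73.54350823406278), np.float64(0.17253030491705632), np.float64(0.029638373474313386), np.float64(14.523323986750952), array([ 1.3, -0.2,  0.4]), 4.9833)
[[[0.74, 0.26, -1.21], [2.1, 0.9, 0.5]], [[0.72, 0.34, -2.39], [6.1, 0.9, 0.4]], [[0.71, 0.51, -3.56], [10.1, 0.9, 0.4]], [[0.69, 0.76, -4.73], [14.1, 0.9, 0.4]], [[0.66, 1.09, -5.87], [18.1, 0.9, 0.4]]]
```

View pics/w3.png

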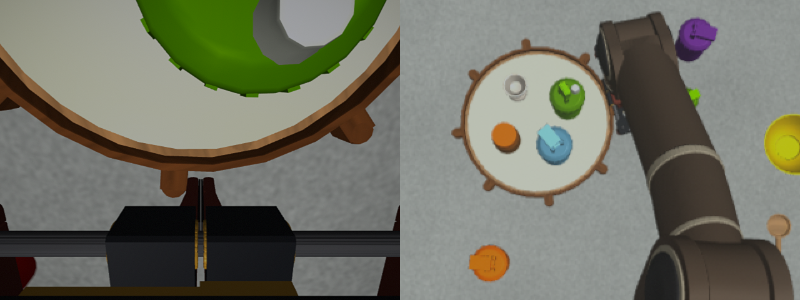

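The finger is pushing the grip at (173,182) and the tray has turned about 20°. I keep pushing.

move_arm([
  [[0.7,0.25,-1.2],[2.1,0.9,0.4]],
  [[0.7,0.35,-2.4],[6.1,0.9,0.4]],
  [[0.7,0.5,-3.6],[10.1,0.9,0.4]],
  [[0.7,0.75,-4.7],[14.1,0.9,0.4]],
  [[0.7,1.1,-5.9],[18.1,0.9,0.4]],
])

```text
clock: 5.5
position: [0.6141, -0.1182, 0.0237]
orientation: [0.048, 1.567, -0.048]
contact_force: [0.6, 1.4, 0.3]
opening: 0.0004
```

move_arm([
  [[0,0.05,-1.2],[4,0,0]],
  [[0,0.2,-2.4],[8,0,0]],
  [[0,0.4,-3.5],[12,0,0]],
  [[0,0.7,-4.7],[16,0,0]],
  [[0,1.0,-5.8],[20,0,0]],
])

```text
clock: 5.92
position: [0.5592, -0.1044, 0.0257]
orientation: [0.322, 1.539, -0.321]
contact_force: [1.7, 0.2, -0.4]
opening: 0.001
```

```bash
python3 - <<'E'
from h import *
p=polar();print(p);a=p[0]
plan([rim(a-4*i) for i in range(1,6)])
E
```

```text
(np.float64(-112.40335013681695), np.float64(0.1692439906332388), np.float64(0.025726113012680903), np.float64(-23.517774414382952), array([ 1.7,  0.2, -0.4]), 5.9167)
[[[0.36, -0.06, -1.19], [2.9, 0.4, -0.2]], [[0.36, 0.04, -2.37], [6.9, 0.4, -0.2]], [[0.35, 0.23, -3.54], [10.9, 0.4, -0.2]], [[0.34, 0.49, -4.7], [14.9, 0.4, -0.2]], [[0.33, 0.84, -5.83], [18.9, 0.4, -0.2]]]
```

move_arm([
  [[0.3,-0.05,-1.2],[2.9,0.4,0]],
  [[0.3,0.05,-2.4],[6.9,0.4,0]],
  [[0.3,0.2,-3.5],[10.9,0.4,0]],
  [[0.3,0.5,-4.7],[14.9,0.4,0]],
  [[0.3,0.8,-5.8],[18.9,0.4,0]],
])

```text
clock: 6.33
position: [0.5116, -0.0732, 0.0243]
orientation: [0.583, 1.488, -0.575]
contact_force: [0.8, 0.3, 0.1]
opening: 0.0004
```

move_arm([
  [[0,0.05,-1.2],[4,0,0]],
  [[0,0.2,-2.4],[8,0,0]],
  [[0,0.4,-3.5],[12,0,0]],
  [[0,0.7,-4.7],[16,0,0]],
  [[0,1.0,-5.8],[20,0,0]],
])

```text
clock: 6.75
position: [0.4771, -0.0261, 0.026]
orientation: [0.853, 1.394, -0.841]
contact_force: [-0.3, -0.9, 1.2]
opening: 0.0006
```

```bash
python3 - <<'E'
from h import *
p=polar();print(p,r.get_state()["joint_pos"]);a=p[0]
plan([rim(a-4*i) for i in range(1,6)])
c=cam("wrist");t=cam("top","top4.png")
cv2.imwrite("pics/w4.png",np.hstack([cv2.resize(c["pixels"],(320,240)),t["pixels"][140:300,200:400].repeat(3,0).repeat(3,1)[:240,:480] if 0 else cv2.resize(t["pixels"][130:310,200:400],(480,432))[:240]]) [:,:,::-1]) if 0 else cv2.imwrite("pics/w4.png",cv2.resize(t["pixels"][130:310,200:400],(800,600),fx=4,fy=4,interpolation=cv2.INTER_CUBIC)[:,:,::-1])
E
```

```text
(np.float64(-151.93196573192844), np.float64(0.16612770047279213), np.float64(0.026009153852484354), np.float64(-62.41088976793919), array([-0.3, -0.9,  1.2]), 6.75) [ 0.02169298  0.44451048 -0.08168196  2.12531598  0.06051108  0.56545789
 -1.19217786]
[[[0.4, -0.36, -1.18], [3.5, 0.0, -0.5]], [[0.4, -0.25, -2.36], [7.5, 0.0, -0.5]], [[0.4, -0.05, -3.53], [11.5, 0.0, -0.5]], [[0.4, 0.23, -4.69], [15.5, -0.0, -0.5]], [[0.4, 0.59, -5.82], [19.5, -0.0, -0.5]]]
```

View pics/w4.png

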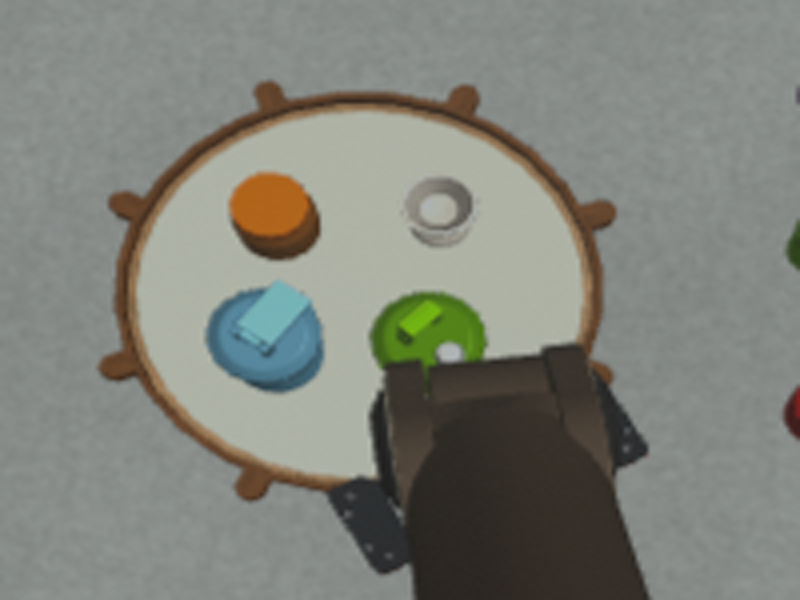

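The lime cup is now at the front-right and nothing has been disturbed. About 43° remain. I go another 32° and then measure.

move_arm([
  [[0.4,-0.3,-1.2],[3.5,0,-0.5]],
  [[0.4,-0.2,-2.4],[7.5,0,-0.5]],
  [[0.4,0,-3.5],[11.5,0,-0.5]],
  [[0.4,0.25,-4.7],[15.5,0,-0.5]],
  [[0.4,0.6,-5.8],[19.5,0,-0.5]],
])

```text
clock: 7.27
position: [0.4571, 0.0303, 0.0229]
orientation: [1.103, 1.275, -1.097]
contact_force: [0.4, -1.0, 0.5]
opening: 0.0006
```

move_arm([
  [[0,0,-1],[3.4,0,0]],
  [[0,0.1,-1.9],[6.4,0,0]],
  [[0,0.25,-2.7],[9.2,0,0]],
  [[0,0.4,-3.3],[11.2,0,0]],
  [[0,0.4,-3.3],[11.2,0,0]],
])

```text
clock: 7.68
position: [0.4576, 0.0656, 0.0237]
orientation: [1.245, 1.188, -1.237]
contact_force: [-1.8, 1.6, 1.9]
opening: 0.0003
```

```bash
python3 - <<'E'
from h import *
p=polar();print(p);a=p[0]
t=cam("top","top5.png");print(r.boxes_of("lime","top")[:3]);w=cam("wrist","w5.png")
cv2.imwrite("pics/c5.png",np.vstack([cv2.resize(t["pixels"][140:300,200:400],(500,400),interpolation=cv2.INTER_CUBIC),cv2.resize(w["pixels"][:240],(500,188))])[:,:,::-1])
E
```

```text
(np.float64(175.36941233209802), np.float64(0.1666565751956478), np.float64(0.023745947948905), np.float64(-92.46507511162285), array([-1.8,  1.6,  1.9]), 7.6833)
[{'box': [396.7, 193.9, 419.7, 213.7], 'conf': 0.97}, {'box': [277.5, 221.3, 307.2, 253.9], 'conf': 0.96}, {'box': [399.7, 135.3, 435.8, 167.1], 'conf': 0.84}]
```

View pics/c5.png

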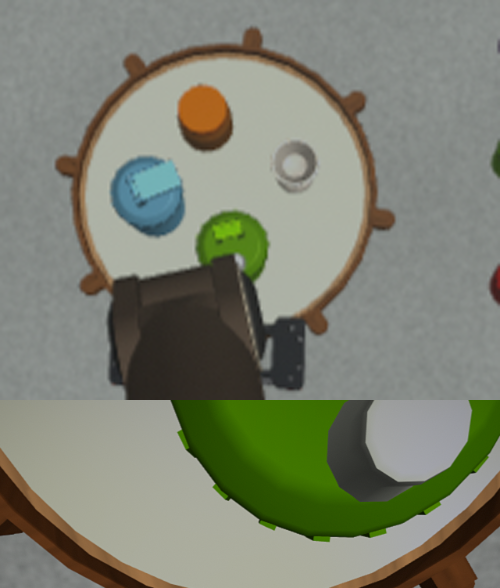

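```bash
python3 - <<'E'
from h import *
c=cam("top")
t=np.array([(253,28),(362,96),(394,219),(323,331),(84,290),(56,163),(128,57)])/2.5+[200,140]
P,_,_,_=fit(c,t);a=np.arctan2(*(P-A).T[::-1]);print(np.degrees(a).round(1),np.hypot(*(P-A).T).round(4))
ph=np.degrees(np.angle(np.exp(8j*a).mean())/8);print("phase",ph,"yaw mod45",(ph-22.5)%45)
q=ray(c,232/2.5+200,245/2.5+140,.128)[:2]-A;print("lime",q,np.degrees(np.arctan2(q[1],q[0])))
E
```

```text
[ -10.7  -55.7 -100.2 -145.7  124.4   78.7   34. ] [0.1753 0.1731 0.1745 0.1728 0.1716 0.1739 0.1736]
phase -10.737330788805917 yaw mod45 11.76266921119408
lime [-0.0684667  -0.01164621] -170.3463685381203
```

```bash
python3 - <<'E'
from h import *
plan([rim(a) for a in (172.5,169.5,166.8,164.2,164.2)])
E
```

```text
[[[0.13, -0.27, -1.09], [4.9, -0.1, -0.2]], [[0.14, -0.17, -1.97], [7.9, -0.2, -0.2]], [[0.14, -0.04, -2.76], [10.6, -0.2, -0.2]], [[0.14, 0.12, -3.52], [13.2, -0.2, -0.2]], [[0.14, 0.12, -3.52], [13.2, -0.2, -0.2]]]
```

move_arm([
  [[0.1,-0.27,-1.1],[4.9,0,0]],
  [[0.1,-0.17,-2],[7.9,0,0]],
  [[0.1,-0.05,-2.8],[10.6,0,0]],
  [[0.1,0.1,-3.5],[13.2,0,0]],
  [[0.1,0.1,-3.5],[13.2,0,0]],
])

```text
clock: 8.3
position: [0.4611, 0.099, 0.0227]
orientation: [1.415, 1.065, -1.404]
contact_force: [-0.2, 0.2, -0.2]
opening: 0.0005
```

```bash
python3 - <<'E'
from h import *
p=polar();print(p)
t=cam("top","top6.png")
cv2.imwrite("pics/c6.png",cv2.resize(t["pixels"][140:300,200:400],(750,600),interpolation=cv2.INTER_CUBIC)[:,:,::-1])
E
```

```text
(np.float64(163.906435161654), np.float64(0.1692657559220961), np.float64(0.022672128003510175), np.float64(-105.80301106416862), array([-0.2,  0.2, -0.2]), 8.3)
```

View pics/c6.png

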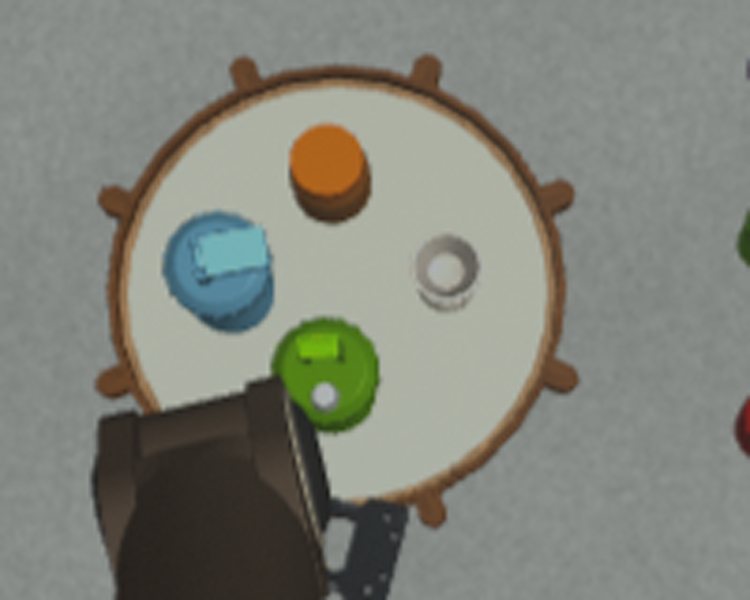

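```bash
python3 - <<'E'
from h import *
c=cam("top")
t=np.array([(241,57),(429,55),(573,189),(579,382),(437,525),(97,386),(99,193)])/3.75+[200,140]
P,_,_,_=fit(c,t);a=np.arctan2(*(P-A).T[::-1]);print(np.degrees(a).round(1),np.hypot(*(P-A).T).round(4))
# refit centre with radius free
from scipy.optimize import least_squares
s=least_squares(lambda p:np.hypot(*(P-p[:2]).T)-p[2],[*A,.173]).x;print("centre",s)
for C in(A,s[:2]):
    a=np.arctan2(*(P-C).T[::-1]);ph=np.degrees(np.angle(np.exp(8j*a).mean())/8);print("yaw",(ph)%45-22.5)
for n,u,v,z in(("lime",326,371,.128),("spout",325,396,.141),("flapmid",319,347,.165)):
    q=ray(c,u/3.75+200,v/3.75+140,z)[:2];d=q-s[:2];print(n,q,d,np.degrees(np.arctan2(d[1],d[0])))
E
```

```text
[  21.1  -22.2  -68.  -112.4 -157.9  111.4   66.6] [0.1753 0.1753 0.1753 0.1758 0.1738 0.1732 0.175 ]
centre [0.62452337 0.05141749 0.17468047]
yaw -0.5642262555858046
yaw -0.5491766370188884
lime [0.55329976 0.05420946] [-0.0712236   0.00279197] 177.75514797074737
spout [0.53580107 0.05431733] [-0.0887223   0.00289984] 178.12798207168885
flapmid [0.56256064 0.05631003] [-0.06196273  0.00489254] 175.48532217694395
```

Yaw fits to −0.5°, and the lime cup is within about 3 mm of the front spot. Now I back off the grip and rise.

move_arm([
  [[0,0,0.8],[0,0,0]],
  [[0,-0.4,1.0],[0,0,0]],
  [[-3,-0.4,1.0],[0,0,0]],
  [[-7,-0.4,1.0],[0,0,0]],
  [[-11,-0.4,1.0],[0,0,0]],
])

```text
clock: 8.82
position: [0.4517, 0.0874, 0.133]
orientation: [1.41, 1.066, -1.407]
contact_force: [2.0, 0.9, -0.5]
opening: 0.0004
```

move_arm([
  [[-4,0,0],[0,0,0]],
  [[-8,0,0],[0,0,0]],
  [[-12,0,0],[0,0,0]],
  [[-13,-2,0],[0,0,0]],
  [[-13,-6,0],[0,0,0]],
])

```text
clock: 9.23
position: [0.3972, 0.1025, 0.2662]
orientation: [1.418, 1.061, -1.402]
contact_force: [-0.1, 1.4, 0.0]
opening: 0.0004
```

```bash
python3 - <<'E'
from h import *
print(polar())
t=cam("top","top7.png");s=cam("side","side7.png")
for n in("top","side"):
  for l in("lime","lime_flap"):print(n,l,[(d["box"],round(d["conf"],2)) for d in r.boxes_of(l,n)[:5]])
cv2.imwrite("pics/c7.png",np.hstack([cv2.resize(t["pixels"][200:280,260:340],(400,400),interpolation=cv2.INTER_CUBIC),cv2.resize(s["pixels"][200:290,270:360],(400,400),interpolation=cv2.INTER_CUBIC)])[:,:,::-1])
E
```

```text
(np.float64(167.4457443362845), np.float64(0.23208328206799733), np.float64(0.2662039707808961), np.float64(-105.93082174253233), array([-0.1,  1.4,  0. ]), 9.2333)
top lime [([398.8, 132.7, 433.8, 164.7], 0.98), ([397.7, 239.9, 421.9, 264.7], 0.91), ([469.8, 211.2, 519.4, 257.2], 0.7), ([398.4, 191.0, 419.9, 211.6], 0.69), ([270.6, 221.9, 301.0, 255.0], 0.57)]
top lime_flap [([415.5, 138.6, 433.7, 156.3], 0.68), ([405.7, 187.7, 422.1, 196.8], 0.66), ([406.9, 244.8, 419.4, 256.7], 0.5)]
side lime [([398.2, 283.1, 425.2, 334.8], 0.87), ([312.9, 228.3, 338.2, 293.3], 0.79), ([300.9, 205.3, 318.2, 234.0], 0.74), ([346.1, 204.1, 363.9, 243.5], 0.66)]
side lime_flap [([390.1, 204.9, 463.9, 219.2], 0.69), ([406.1, 280.4, 421.6, 297.6], 0.63), ([271.2, 186.1, 281.2, 191.7], 0.61), ([320.7, 226.2, 324.5, 246.8], 0.45)]
```

View pics/c7.png

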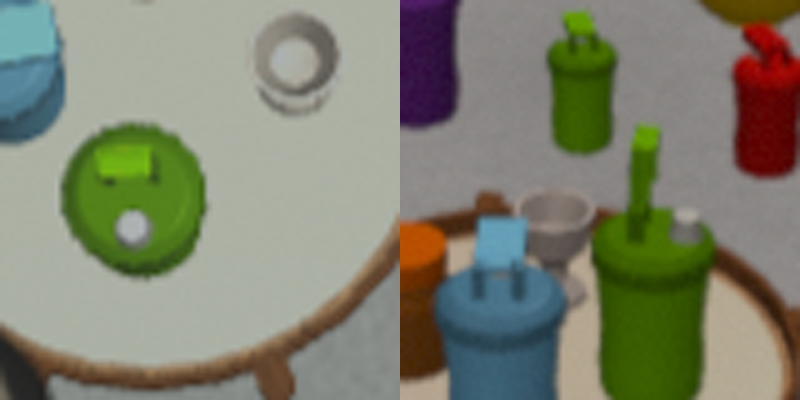

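The full view shows the flap nearly upright (side crop 645,135), with the spout at the front. I check position and flap angle by projecting a model.

```bash
python3 - <<'E'
from h import *
t=cam("top");s=cam("side")
q=ray(t,133.5/5+260,195/5+200,.128)[:2];sp=ray(t,134/5+260,228/5+200,.141)[:2]
print("lid",q,"spout",sp)
h=np.array([q[0]+.008,q[1],.146])
for th in(1.2,1.4,1.57,1.75,1.95):
    X=h+.042*np.array([-np.cos(th),0,np.sin(th)])
    a=(proj(s,X)-[270,200])*4.444+[400,0];b=(proj(t,X)-[260,200])*5;print(th,a.round(),b.round())
print("hinge",(proj(s,h)-[270,200])*4.444+[400,0],(proj(t,h)-[260,200])*5)
# approach path
P0,R0,_=now();W=np.array([h[0]+.05,h[1],.266]);print(W)
plan([(P0+(W-P0)*i/10,Rj(-106+16*i/10)) for i in range(1,11)])
E
```

```text
lid [0.55315301 0.05475729] spout [0.53579496 0.05400924]
1.2 [674. 140.] [127. 192.]
1.4 [659. 135.] [126. 174.]
1.57 [646. 133.] [126. 158.]
1.75 [632. 132.] [126. 141.]
1.95 [617. 135.] [126. 124.]
hinge [644.7191673  199.66196248] [131.13630294 172.14220285]
[0.61115301 0.05475729 0.266     ]
[[[-0.03, 2.22, -0.13], [-1.4, -0.0, -0.1]], [[-0.06, 4.44, -0.25], [-3.0, -0.0, -0.1]], [[-0.1, 6.65, -0.38], [-4.6, -0.0, -0.1]], [[-0.13, 8.87, -0.5], [-6.2, -0.0, -0.1]], [[-0.16, 11.09, -0.63], [-7.8, -0.0, -0.1]]]
[[[-0.03, 2.21, 0.18], [-1.6, 0.0, 0.0]], [[-0.07, 4.43, 0.35], [-3.2, 0.0, 0.0]], [[-0.1, 6.64, 0.53], [-4.8, 0.0, 0.0]], [[-0.14, 8.86, 0.7], [-6.4, 0.0, 0.0]], [[-0.17, 11.07, 0.88], [-8.0, 0.0, 0.0]]]
```

move_arm([
  [[0,2.2,-0.1],[-1.4,0,0]],
  [[0,4.4,-0.25],[-3,0,0]],
  [[0,6.7,-0.4],[-4.6,0,0]],
  [[0,8.9,-0.5],[-6.2,0,0]],
  [[0,11.1,-0.6],[-7.8,0,0]],
])

```text
clock: 10.05
position: [0.5043, 0.0778, 0.2619]
orientation: [1.31, 1.14, -1.311]
contact_force: [0.0, 0.5, -0.9]
opening: 0.0004
```

move_arm([
  [[0,2.2,0.2],[-1.6,0,0]],
  [[0,4.4,0.35],[-3.2,0,0]],
  [[0,6.6,0.5],[-4.8,0,0]],
  [[0,8.9,0.7],[-6.4,0,0]],
  [[0,11.1,0.9],[-8,0,0]],
])

```text
clock: 10.47
position: [0.6145, 0.0526, 0.2607]
orientation: [1.206, 1.21, -1.209]
contact_force: [0.7, 0.2, -0.1]
opening: 0.0007
```

```bash
python3 - <<'E'
from h import *
P0,R0,_=now();print(P0)
h=np.array([.561,.055])
plan([(np.r_[h[0]+.045,h[1],z],Rj(-90)) for z in(.25,.215,.18,.165,.165)])
E
```

```text
[0.61448873 0.05259775 0.26072835]
[[[1.07, -0.85, -0.24], [0.1, 0.1, 0.1]], [[4.57, -0.84, -0.25], [0.1, 0.1, 0.1]], [[8.07, -0.84, -0.26], [0.1, 0.1, 0.1]], [[9.57, -0.84, -0.26], [0.1, 0.1, 0.1]], [[9.57, -0.84, -0.26], [0.1, 0.1, 0.1]]]
```

move_arm([
  [[1.1,-0.7,-0.2],[0,0,0]],
  [[4.6,-0.7,-0.2],[0,0,0]],
  [[8,-0.7,-0.2],[0,0,0]],
  [[9.5,-0.7,-0.2],[0,0,0]],
  [[9.5,-0.7,-0.2],[0,0,0]],
])

```text
clock: 10.88
position: [0.605, 0.0535, 0.1606]
orientation: [1.201, 1.214, -1.216]
contact_force: [-0.3, 0.2, -0.0]
opening: 0.0001
```

```bash
python3 - <<'E'
from h import *
P0,R0,_=now();print(P0)
h=np.array([.561,.055])
plan([(np.r_[h[0]+dx,h[1],.164],Rj(-90)) for dx in(.03,.02,.01,.0,-.009,-.018,-.027)],7)
E
```

```text
[0.6050204  0.05352472 0.16058054]
[[[-0.33, -1.4, -0.15], [0.1, 0.2, 0.5]], [[-0.32, -2.4, -0.15], [0.1, 0.2, 0.5]], [[-0.31, -3.4, -0.15], [0.1, 0.2, 0.5]], [[-0.3, -4.4, -0.15], [0.1, 0.2, 0.5]], [[-0.29, -5.3, -0.16], [0.1, 0.2, 0.5]], [[-0.29, -6.2, -0.16], [0.1, 0.2, 0.5]], [[-0.28, -7.1, -0.16], [0.1, 0.2, 0.5]]]
```

move_arm([
  [[-0.4,-1.4,-0.15],[0,0,0]],
  [[-0.4,-2.4,-0.15],[0,0,0]],
  [[-0.4,-3.4,-0.15],[0,0,0]],
  [[-0.4,-4.4,-0.15],[0,0,0]],
  [[-0.4,-5.3,-0.15],[0,0,0]],
])

```text
clock: 11.3
position: [0.5516, 0.0549, 0.1659]
orientation: [1.202, 1.213, -1.215]
contact_force: [0.8, 0.6, 0.4]
opening: 0.0005
```

move_arm([
  [[0,-0.8,0],[0,0,0]],
  [[0,-1.6,0],[0,0,0]],
  [[0,-2.2,0],[0,0,0]],
  [[0,-2.2,0],[0,0,0]],
])

```text
clock: 11.63
position: [0.5285, 0.0549, 0.1664]
orientation: [1.202, 1.214, -1.215]
contact_force: [0.6, 0.1, -0.3]
opening: 0.0009
```

```bash
python3 - <<'E'
from h import *
P0,R0,s=now();print(P0,s["contact_force"])
w=cam("side","side8.png")
cv2.imwrite("pics/c8.png",cv2.resize(w["pixels"][190:300,250:380],(650,550),interpolation=cv2.INTER_CUBIC)[:,:,::-1])
plan([(np.r_[.532,.055,z],Rj(-90)) for z in(.158,.154,.151,.150,.150)])
E
```

```text
[0.52846795 0.05489107 0.16639445] [ 0.55561172  0.08494264 -0.3319401 ]
[[[0.84, 0.28, -0.01], [0.1, 0.2, 0.4]], [[1.24, 0.29, -0.01], [0.1, 0.2, 0.4]], [[1.54, 0.29, -0.01], [0.1, 0.2, 0.4]], [[1.64, 0.29, -0.01], [0.1, 0.2, 0.4]], [[1.64, 0.29, -0.01], [0.1, 0.2, 0.4]]]
```

View pics/c8.png

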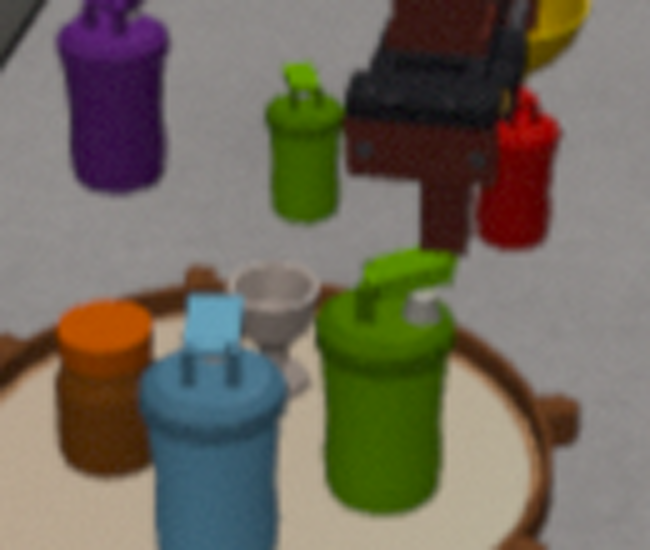

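The flap is nearly down, about 25° open (410,268), with the fingertip right above its end. Next I press down gently.

move_arm([
  [[0.6,0.3,0],[0,0,0]],
  [[1.0,0.3,0],[0,0,0]],
  [[1.3,0.3,0],[0,0,0]],
  [[1.6,0.3,0],[0,0,0]],
  [[1.6,0.3,0],[0,0,0]],
])

```text
clock: 12.1
position: [0.5324, 0.0548, 0.1504]
orientation: [1.202, 1.213, -1.215]
contact_force: [-1.3, -0.7, 4.7]
opening: 0.0006
```

```bash
python3 - <<'E'
from h import *
P0,R0,s=now();print(P0,s["contact_force"])
E
```

```text
[0.53239676 0.05483252 0.15043997] [-1.30998312 -0.68847983  4.69561431]
```

move_arm([
  [[0.1,0,0],[0,0,0]],
  [[0.1,0,0],[0,0,0]],
])

```text
clock: 12.27
position: [0.5327, 0.0548, 0.1503]
orientation: [1.203, 1.213, -1.215]
contact_force: [-4.4, -0.2, 11.7]
opening: 0.0005
```

move_arm([
  [[-2,0,0],[0,0,0]],
  [[-6,0,0],[0,0,0]],
  [[-10,0,0],[0,0,0]],
  [[-11,-4,0],[0,0,0]],
  [[-11,-8,0],[0,0,0]],
])

```text
clock: 12.68
position: [0.4557, 0.0553, 0.2635]
orientation: [1.207, 1.209, -1.211]
contact_force: [-0.8, 0.7, -0.2]
opening: 0.0001
```

move_arm([
  [[0,-4,0],[0,0,0]],
  [[0,-6,0],[0,0,0]],
  [[0,-6,4],[0,0,0]],
  [[0,-6,8],[0,0,0]],
  [[0,-6,12],[0,0,0]],
])

```text
clock: 13.1
position: [0.3954, -0.0659, 0.2641]
orientation: [1.206, 1.21, -1.208]
contact_force: [1.4, 0.5, 0.3]
opening: 0.0003
```

```bash
python3 - <<'E'
from h import *
P0,R0,s=now();print(P0,s["contact_force"],s["clock"])
t=cam("top","top9.png");w=cam("side","side9.png")
cv2.imwrite("pics/c9.png",np.hstack([cv2.resize(t["pixels"][140:300,205:365],(400,400),interpolation=cv2.INTER_CUBIC),cv2.resize(w["pixels"][200:300,270:370],(400,400),interpolation=cv2.INTER_CUBIC)])[:,:,::-1])
E
```

```text
[ 0.39540435 -0.06585842  0.26406165] [1.41830541 0.48818668 0.25486277] 13.1
```

View pics/c9.png

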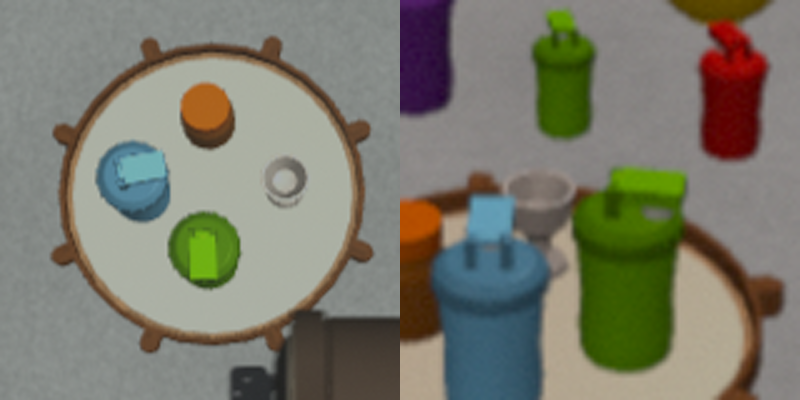

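The flap lies level and shut over the spout, and the arm is clear. One last check of yaw and cup position before handing in.

```bash
python3 - <<'E'
from h import *
c=cam("top")
t=np.array([(150,37),(273,36),(370,128),(373,255),(149,352),(51,258),(53,130)])/2.5+[205,140]
P,_,_,_=fit(c,t);C=np.array([.6243,.0516]);a=np.arctan2(*(P-C).T[::-1]);print(np.degrees(a).round(1),np.hypot(*(P-C).T).round(4),np.degrees(np.angle(np.exp(8j*a).mean())/8)%45-22.5)
q=ray(c,204.5/2.5+205,247/2.5+140,.128)[:2];print(q,q-C+[.072,0])
E
```

```text
[  20.6  -21.9  -68.8 -112.8  158.2  111.6   67.3] [0.1752 0.175  0.1742 0.1753 0.1737 0.1753 0.1752] -0.4777567416047539
[0.55362131 0.05451774] [0.00132131 0.00291774]
```

Yaw reads −0.5° and the cup is about 3 mm from the spot, within measurement error. I hand in.

```bash
python3 -c "
from h import *
print(r.sign_off(), r.get_state()['clock'])"
```

```text
the job is handed in; nothing more can be done
the job is handed in; nothing more can be done
```

I turned the carousel about 147° clockwise with the closed fingertips pushing one rim grip, which brought the lime cup to the front. I then tipped its flap over from behind, pressed it down to its stop, moved the arm clear and handed the job in at about 13 s.

**Last checks:**
- **Carousel:** its yaw read about −0.5°.
- **Lime cup:** its centre was about 3 mm from the front spot, mostly to the left. That is close to the measuring error, so I did not correct it.
- **Flap:** it lies level and shut in the pictures. The fingertips stopped at 150 mm above the shelf, the height of the shut flap, with about 12 N at the final press.
- **Other things:** the sky cup, egg cup and jar still stand in their places on the tray. The shelf things that show in the last pictures look unmoved. I did not measure those separately.

No checks failed or disagreed.

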